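Ready the desktop ironer for linen

ROBOT

A 7-joint arm with a two-finger parallel gripper is mounted at the origin on the work surface. World frame = base frame: x ahead of the robot, y to its left, z up, the work surface at z = 0. Lengths are in m, angles in rad, forces in N, time in s.
With the tool pointing down it reaches from about 0.425 to 0.925 m from the base axis. Payload 6.8 kg.
Tool frame: the origin (TCP) lies midway between the tips of the shut fingers; the grasp point (between the pads) lies 19 mm behind it (bot.pinch_z is the distance from the TCP to the grasp point, in m); z points along the fingers, y is the line along which they close (so a half turn about z gives the same grasp; the last joint's range is limited). The gripper opens to 85 mm and grips with 20 to 120 N. Pads are 22 mm wide; open, the fingers measure 114 mm over their backs; the gripper's body (76 mm by 85 mm) begins 54 mm behind the grasp point. The pads swing forward as they close: fully open they stand 13 mm farther back than shut.
Start: joints at [-1.295, 0.477, 0.022, 1.555, -0.011, 1.109, -0.083], TCP at [0.253, 0.626, 0.231] pointing down, gripper open.
Joint ranges: [-2.96, 2.96], [-0.34, 2.1], [-1.41, 1.46], [0.24, 2.44], [-1.37, 4.51], [0.17, 1.92], [-2.96, 2.96]. Speed limits (rad/s): [2.39, 2.39, 3.14, 3.14, 3.14, 3.14, 3.14].

INTERFACE

Orientations are given as a unit quaternion [w, x, y, z].
In Python, from station import bot, imaging gives the robot as it stands. The module is installed in compiled form; this text tells all that it offers.
- The arm moves only by the tool carry_out, never from a script. Its argument "targets" is a list of rows, each a list of 5 numbers: the shift along the tool's x, y, z in cm, then the turn about the tool's z in degrees, then the opening, from -1 (shut) to 1 (fully open). In form: [[x, y, z, yaw, gripper], ...]. A call has 1 to 12 rows; each row shifts and turns the commanded pose from where the row before left it, along the tool's axes as they then stand; what a row does not reach is not made up. A row lasts 1/10 s, in which the tool goes at most 50 mm and 8.59 degrees, less where a joint would pass 70% of its speed; a pose out of reach is approached as far as the arm can. A call is refused whole if a number of a shift passes 5 or a number of a turn 8.59, either way. A call with a gripper value outside its range is refused whole. The fingers move at their own pace and stop on an object; "force" is the grip in N (left out, the last holds). Time passes only in rows, so rows that do not move let the fingers close. It gives the time, the measured TCP pose, the force, the opening and the grip force at its end, in the units of the state.
- bot.get_obs(): the state, without advancing time (a new reading comes with each control period).
- imaging.read_camera(name): name is "scene" or "top"; returns the picture (420x560x3 uint8, red, green, blue); there is no depth.
- imaging.calibration(name): a dict with "fx", "fy", "cx", "cy" (pixels), "extrinsics" (4x4, takes a point from world to camera coordinates). Camera axes: x right, y up, looking along -z (the intrinsics and any distortion apply to the point x, -y, -z); pixel columns grow to the right and rows downward; lengths in m; the calibration is good to about 2 mm. A picture is of the moment at which its call begins. calibration takes no time and is no camera call.
- bot.hand_in(): hands the job in; it is judged then, once.
The state is a dict: "t": time; "q": joint angles; "joint_vel": joint speeds; "joint_torque": joint torques, N m; "eef_pos": TCP position; "tool_rot": TCP orientation; "contact_force": force on the tool from outside, world axes, zero at the start; "torque": the same for the moment, N m; "gripper_width": opening from 0.0 (shut) to 1.0 (fully open); "grasp_force": force on a finger pad.
Only numpy, scipy, OpenCV 4.12 (cv2) and the standard library are available. Lean on these libraries where they do the work, as an engineer would, in place of code of your own. Each camera call takes 0.05 s, during which the arm holds its last target. There are 200 camera calls.

TASK

Get the desktop ironer ready for linen: turn its heat selector to the three-dot mark so that it rests in that click position, and hang the linen sprayer, which is lying on the counter, by its trigger on the ironer's front rail, hanging free. Leave the other things on the counter where they are.

Things in the scene. Friction and masses are not known exactly. Their poses are not given: they have to be found in the camera images.
- ironer: Dark navy desktop rotary ironer, 280 mm deep (x), 620 wide (y), 203 high, fixed. Origin: centre of its underside; +x to its back, away from the robot, +y to its left end seen from the robot. Control head: 140 mm wide block at the -y end; 60 mm pedestal at the +y end; grey roller between. Front face at x = -140 mm.
- rail_mid (a point): Point on the axis of the front rail: a level steel tube, 12 mm diameter, along the ironer's y at x = -235 mm, axis 210 mm above the counter, 95 mm clear of the ironer's front. Axes as the ironer's. The straight bar runs from 235 mm to the -y side of this point to 230 mm to its +y side.
- selector (a joint): Heat selector, rad, upright axis: 0 = off (hollow ring), pointer to the ironer's +y; grows clockwise from above. Clicks every 0.785: one dot 0.785, two dots 1.571 (pointer straight back, ironer's +x), three dots 2.356, steam (three bars) 3.142, the stop. Leaving a click takes about 0.13 N m; let go between clicks it springs to the nearer. Starts at off or one dot.
- selector_grip (a point): On the selector's axis at grip height, 225.5 mm above the counter. Its axes turn with the knob: y along the pointer, z up. Knob on the flat silver top of the control head: black disc 70 mm across, 7 mm high, with a bar grip 66 mm long (along the pointer), 18 wide; bar top 13 mm above this point, disc top 16 mm below it. A white line marks the pointer end.
- dots3 (a point): The three-dot mark: three black dots on the panel, 52 mm from the selector's axis.
- sprayer: Rigid white trigger sprayer, 204 mm long, 0.2 to 0.4 kg, lying on its flat side. Axes: x from foot to head (up when it stands), y the way trigger and nozzle point. Its long axis is y = 0, z = 28 mm. Foot x = -85 mm; bottle x -85 to 30, 50 mm wide (y), 56 thick (z); neck 31 mm diameter, x 54 to 85; head above. Centre of mass near x = -5.
- sprayer_hook (a point): Point in the gap between neck and trigger where the rail's axis lies when it hangs: x = 79, y = 36, z = 28 mm in the sprayer's frame (same axes), 6 mm below the head's flat underside. Gap from y = 15.5 (neck) to 48 mm (trigger); the black trigger, 7 mm thick, 16 wide, reaches 43 mm below the head, leaning out to y = 63 at its end. It hangs tilted about 0.35 rad.
- sprayer_head (a point): Point in the grey head above the neck, to grip it from above when it stands: x = 112, y = 3, z = 28 mm in the sprayer's frame (same axes); 197 mm above the foot, 27 above the head's underside, 7 below its top. Head: 28 mm wide (z), from y = -22 to 64 mm, nozzle to 73.
- jug: Bystander: blue detergent jug, 85 x 150 x 225 mm high, 1.6 kg. Origin: centre of its underside.
- dosing_cup: Bystander: clear dosing cup, 72 mm in diameter, 70 mm high. Origin: centre of its underside.
- carton: Bystander: cardboard carton, 80 x 160 x 210 mm high. Origin: centre of its underside.
- peg_bin: Bystander: open grey bin of clothes pegs, 140 x 180 x 80 mm high. Origin: centre of its underside.
Things that resemble listed ones, but are neither listed nor needed, are in the scene too. What is shaped like the sprayer but orange is not meant.

How it is judged:
By the outcome, as a careful person would: the job done as asked, in the order asked, and still so for the second after the job is handed in, with the robot touching nothing.
It also fails if it takes over 72 s, if anything falls off the work surface, if the arm or the gripper's body presses on something with over 40 N, if the wrist force passes 120 N, or if a joint passes its speed limit or range.

## Working session

There is one attempt and no reset: what is moved stays moved. The work goes in short steps, Python scripts to look and compute and a tool call to move; the robot and the scene stay as the last step left them, time stands still between calls to the robot, and variables do not carry over. Pictures are saved under pics/ and viewed, at most 10 in all, crops included, and the job is handed in when it is done.

Besides the shell and the picture viewer there is one more tool, called after ">>>" as name([rows], argument=value, ...), one row to a line, values as JSON. carry_out: Moves the arm, as the interface text tells. Its arguments: {"type":"object","properties":{"targets":{"type":"array"},"force":{"type":"number"}},"required":["targets"]}

```bash
mkdir -p pics; python3 - <<'E'
from station import bot, imaging
import cv2, numpy as np
for n in("scene","top"):
    im=imaging.read_camera(n); cv2.imwrite(f"pics/{n}0.png",im[:,:,::-1]); 
    c=imaging.calibration(n); print(n,{k:(np.round(v,4).tolist()) for k,v in c.items()})
a=[cv2.imread(f"pics/{n}0.png") for n in("scene","top")]
o=bot.get_obs(); print({k:np.round(v,3).tolist() for k,v in o.items()}, bot.pinch_z)
E
```

```text
scene {'fx': 458.8681, 'fy': 458.8681, 'cx': 278.943, 'cy': 211.3938, 'extrinsics': [[0.3896, 0.921, -0.003, -0.1296], [-0.6058, 0.2588, 0.7524, 0.2179], [0.6937, -0.2913, 0.6587, -2.0118], [0.0, 0.0, 0.0, 1.0]]}
top {'fx': 417.3996, 'fy': 417.3996, 'cx': 282.2378, 'cy': 210.1673, 'extrinsics': [[0.0135, -0.9998, 0.0158, -0.1099], [0.9951, 0.015, 0.0973, -0.5267], [-0.0975, 0.0144, 0.9951, -1.6395], [0.0, 0.0, 0.0, 1.0]]}
{'t': 0.1, 'q': [-1.295, 0.478, 0.022, 1.556, -0.011, 1.109, -0.083], 'joint_vel': [0.0, -0.002, -0.001, 0.0, -0.001, 0.002, -0.002], 'joint_torque': [0.004, -59.776, 1.614, -28.195, 0.013, 0.005, -0.0], 'eef_pos': [0.253, 0.625, 0.23], 'tool_rot': [-0.0, 0.191, 0.982, -0.001], 'contact_force': [1.293, 0.087, -0.17], 'torque': [0.009, 0.019, 0.102], 'grasp_force': 0.0, 'gripper_width': 1.002} 0.0187
```

View pics/scene0.png

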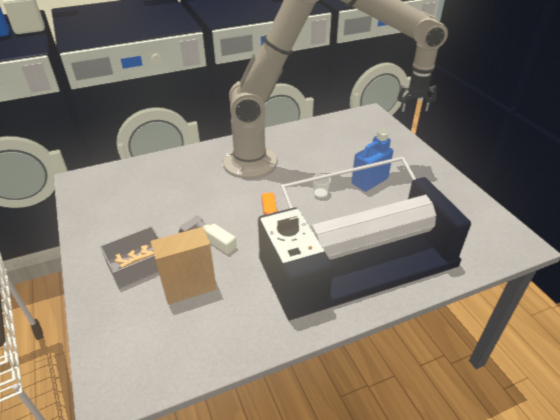

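View pics/top0.png

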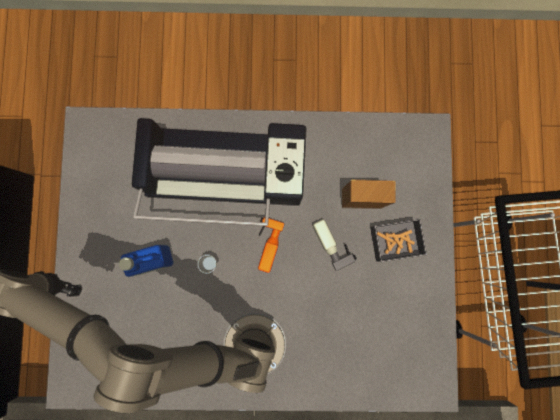

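```bash
cat > h.py <<'E'
from station import bot, imaging
import cv2, numpy as np
def P(n,pts):
    c=imaging.calibration(n); E=np.array(c["extrinsics"]); q=np.c_[np.atleast_2d(pts),np.ones(len(np.atleast_2d(pts)))]@E.T
    return np.c_[c["cx"]+c["fx"]*q[:,0]/-q[:,2], c["cy"]-c["fy"]*q[:,1]/-q[:,2]]
def ray(n,uv):
    c=imaging.calibration(n); E=np.array(c["extrinsics"]); R=E[:3,:3]; o=-R.T@E[:3,3]
    d=R.T@np.array([(uv[0]-c["cx"])/c["fx"],-(uv[1]-c["cy"])/c["fy"],-1]); return o,d
def onz(n,uv,z):
    o,d=ray(n,uv); return o+d*(z-o[2])/d[2]
E
python3 - <<'E'
from h import *
t=cv2.imread("pics/top0.png"); s=cv2.imread("pics/scene0.png")
A=t[205:285,255:365]; B=t[120:210,255:315]
f=lambda a,w,h:cv2.resize(a,(w,h),interpolation=cv2.INTER_CUBIC)
C=s[205:265,250:330]; D=s[185:260,165:285]
row1=np.hstack([f(A,440,320),f(B,213,320)]); row2=np.hstack([f(C,320,240),f(D,333,213+27)])
cv2.imwrite("pics/crop1.png",np.vstack([row1,row2]))
print(P("top",[[.253,.625,.23],[0,0,0]]))
for uv,z in [((285,172),.2385),((269,223),.21),((136,217),.21),((305,124),.203),((305,203),.203),((134,195),.2)]: print(uv,onz("top",uv,z).round(3))
E
```

```text
[[ 69.27867874 281.33895033]
 [254.25551346 344.26566221]]
(285, 172) [ 0.642 -0.107  0.238]
(269, 223) [ 0.464 -0.054  0.21 ]
(136, 217) [0.478 0.415 0.21 ]
(305, 124) [ 0.828 -0.178  0.203]
(305, 203) [ 0.538 -0.181  0.203]
(134, 195) [0.558 0.43  0.2  ]
```

View pics/crop1.png

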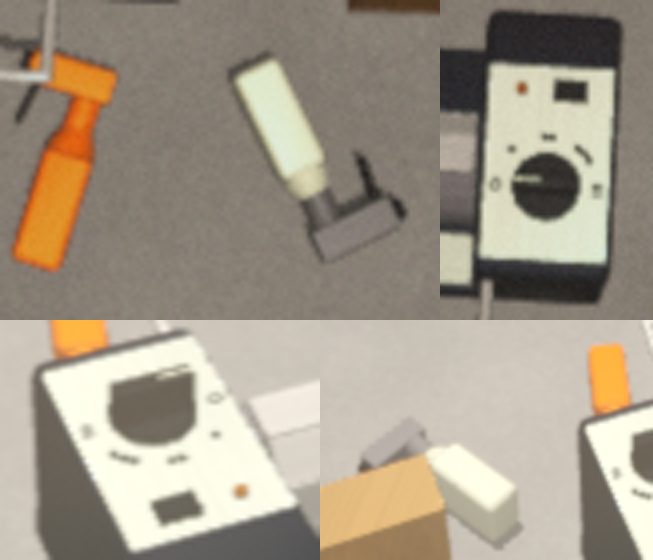

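The candidates in the top view are:
- **Orange sprayer**, about (272,248): excluded by its colour.
- **White bottle with grey head and black trigger**, foot about (318,222), head about (343,258): this is the one meant, and the crop confirms it.

The knob is at about (285,172). Its white line points left (ironer +y), so it is at off. Next I'll measure positions.

```bash
python3 - <<'E'
from h import *
t=cv2.imread("pics/top0.png"); hsv=cv2.cvtColor(t,cv2.COLOR_BGR2HSV)
def comp(m,x0,x1,y0,y1,amin=15):
    k=np.zeros_like(m); k[y0:y1,x0:x1]=m[y0:y1,x0:x1]
    n,l,s,c=cv2.connectedComponentsWithStats(k); return [(s[i],c[i].round(1),l==i) for i in range(1,n) if s[i][4]>=amin]
g=t.max(2)
# knob
for s,c,_ in comp((g<95).astype(np.uint8),268,303,150,190): print("knob",s,c,onz("top",c,.2095).round(4),onz("top",c,.225).round(4))
# panel
m=((g>190)).astype(np.uint8)
for s,c,mm in comp(m,262,310,130,200,200):
    r=cv2.minAreaRect(np.argwhere(mm)[:,::-1].astype(np.float32)); print("panel",s,[onz("top",p,.203).round(3).tolist() for p in cv2.boxPoints(r)])
# sprayer bottle
for s,c,mm in comp((t.min(2)>165).astype(np.uint8),308,345,212,262,60):
    r=cv2.minAreaRect(np.argwhere(mm)[:,::-1].astype(np.float32)); print("bottle",s,c,r,[onz("top",p,.05).round(3).tolist() for p in cv2.boxPoints(r)])
for uv in [(344.5,258)]: print("head",onz("top",uv,.035).round(3))
# jug, orange
for nm,lo,hi in [("jug",100,125),("orange",5,15)]:
    for s,c,mm in comp(((hsv[...,0]>=lo)&(hsv[...,0]<=hi)&(hsv[...,1]>170)&(g>70)).astype(np.uint8),100,300,215,280,60):
        r=cv2.minAreaRect(np.argwhere(mm)[:,::-1].astype(np.float32)); z=.2 if nm=="jug" else .05
        print(nm,s,[onz("top",p,z).round(3).tolist() for p in cv2.boxPoints(r)])
f=lambda a,k:cv2.resize(a,None,fx=k,fy=k,interpolation=cv2.INTER_CUBIC)
s=cv2.imread("pics/scene0.png")
cv2.imwrite("pics/crop2.png",np.vstack([f(t[180:280,80:290],3.5)[:350,:735],f(s[145:215,270:430],4)[:250,:640].copy() if 0 else cv2.resize(s[145:205,270:430],(735,250))]))
E
```

```text
knob [276 163  18  18 245] [284.7 172. ] [ 0.6479 -0.1067  0.2095] [ 0.6449 -0.1064  0.225 ]
panel [ 267  139   37   55 1382] [[0.576, -0.042, 0.203], [0.772, -0.048, 0.203], [0.768, -0.174, 0.203], [0.572, -0.166, 0.203]]
bottle [315 221  20  32 314] [325.1 235.6] ((325.7000427246094, 236.89999389648438), (32.64659118652344, 10.28591251373291), 63.43495178222656) [[0.471, -0.227, 0.05], [0.49, -0.263, 0.05], [0.376, -0.32, 0.05], [0.358, -0.284, 0.05]]
head [ 0.342 -0.35   0.035]
jug [135 246  29  24 417] [[0.356, 0.424, 0.2], [0.383, 0.333, 0.2], [0.314, 0.31, 0.2], [0.286, 0.401, 0.2]]
orange [258 227  24  45 263] [[0.297, -0.008, 0.05], [0.462, -0.057, 0.05], [0.448, -0.103, 0.05], [0.283, -0.054, 0.05]]
```

View pics/crop2.png

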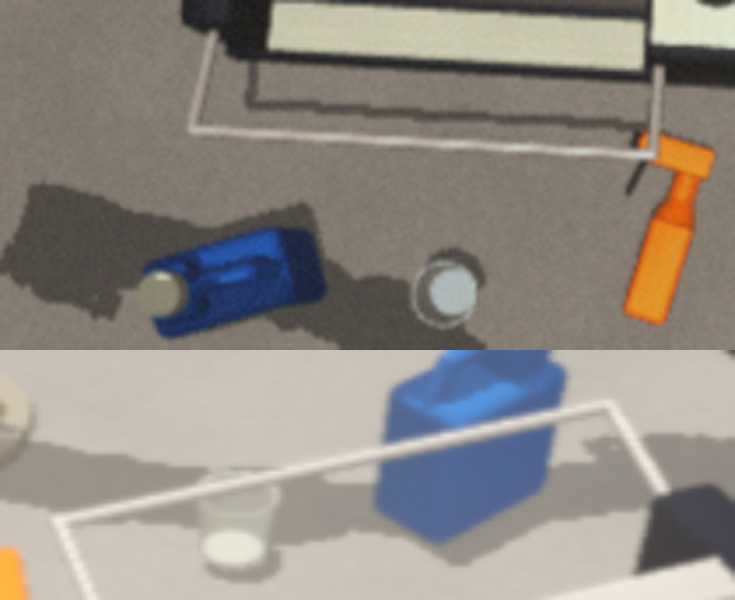

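Readings:
- **Knob** at about (0.646, -0.107).
- **Rail corners** at crop (192,130) and (655,154), which gives about (0.478, 0.419) and (0.461, -0.047). That is 466 mm long, as stated, with ironer yaw about -2°.
- **Dosing cup and jug** are clear of the rail.

First I'll move to the knob.

>>> carry_out([
  [0, 0, -1, 7.8, 1],
  [0, 0, -1, 7.8, 1],
  [0, 0, -1, 7.8, 1],
  [0, 0, -1, 7.8, 1],
  [0, 0, -1, 7.8, 1],
  [0, 0, -1, 7.8, 1],
  [0, 0, -1, 7.8, 1],
  [0, 0, -1, 7.8, 1],
  [0, 0, -1, 7.8, 1],
  [0, 0, 0, 0, 1],
])

```text
t: 1.1
eef_pos: [0.2528, 0.6264, 0.3223]
tool_rot: [-0.0, 0.721, 0.693, 0.001]
contact_force: [0.3, 0.1, -0.3]
gripper_width: 1.003
grasp_force: 0.0
```

>>> carry_out([
  [-4.22, 2.47, 0, 0, 1],
  [-4.22, 2.47, 0, 0, 1],
  [-4.22, 2.47, 0, 0, 1],
  [-4.22, 2.47, 0, 0, 1],
  [-4.22, 2.47, 0, 0, 1],
  [-4.22, 2.47, 0, 0, 1],
  [-4.22, 2.47, 0, 0, 1],
  [-4.22, 2.47, 0, 0, 1],
  [-4.22, 2.47, 0, 0, 1],
])

```text
t: 2.0
eef_pos: [0.4606, 0.2358, 0.3207]
tool_rot: [-0.0, 0.719, 0.695, -0.0]
contact_force: [1.1, 0.8, 0.2]
gripper_width: 0.995
grasp_force: 0.0
```

>>> carry_out([
  [-4.22, 2.47, 0, 0, 1],
  [-4.22, 2.47, 0, 0, 1],
  [-4.22, 2.47, 0, 0, 1],
  [-4.22, 2.47, 0, 0, 1],
  [-4.22, 2.47, 0, 0, 1],
  [-4.22, 2.47, 0, 0, 1],
  [-4.22, 2.47, 0, 0, 0],
  [-4.22, 2.47, 0, 0, 0],
  [0, 0, 0, 0, 0],
  [0, 0, 0, 0, 0],
])

```text
t: 3.0
eef_pos: [0.6445, -0.1088, 0.32]
tool_rot: [-0.0, 0.721, 0.693, -0.001]
contact_force: [-0.3, 0.7, -0.1]
gripper_width: 0.502
grasp_force: 0.0
```

>>> carry_out([
  [0.2, 0.2, 3, 0, 0],
  [0, 0, 3, 0, 0],
  [0, 0, 2.5, 0, 0],
  [0, 0, 1.5, 0, 0],
  [0, 0, 0.7, 0, 0],
  [0, 0, 0, 0, -1],
  [0, 0, 0, 0, -1],
  [0, 0, 0, 0, -1],
  [0, 0, 0, 0, -1],
  [0, 0, 0, 0, -1],
  [0, 0, 0, 0, -1],
], force=50)

```text
t: 4.1
eef_pos: [0.6486, -0.1048, 0.2155]
tool_rot: [0.001, 0.72, 0.694, 0.001]
contact_force: [5.8, -0.1, -4.3]
gripper_width: 0.201
grasp_force: 53.9
```

>>> carry_out([
  [-0.1, 0.2, 0, 6, -1],
  [0, 0, 0, 8, -1],
  [0, 0, 0, 8, -1],
  [0, 0, 0, 8, -1],
  [0, 0, 0, 8, -1],
  [0, 0, 0, 8, -1],
  [0, 0, 0, 8, -1],
  [0, 0, 0, 8, -1],
  [0, 0, 0, 8, -1],
])

```text
t: 5.0
eef_pos: [0.6499, -0.1055, 0.2155]
tool_rot: [-0.0, 0.988, 0.153, 0.001]
contact_force: [1.9, 0.8, -2.6]
gripper_width: 0.197
grasp_force: 54.1
```

>>> carry_out([
  [0, 0, 0, 8, -1],
  [0, 0, 0, 8, -1],
  [0, 0, 0, 8, -1],
  [0, 0, 0, 8, -1],
  [0, 0, 0, 8, -1],
  [0, 0, 0, 8, -1],
  [0, 0, 0, 8, -1],
  [0, 0, 0, 8, -1],
  [0, 0, 0, 2, -1],
  [0, 0, 0, 0, -1],
  [0, 0, 0, 0, -1],
])

```text
t: 6.1
eef_pos: [0.6497, -0.1067, 0.2154]
tool_rot: [-0.0, 0.913, -0.407, 0.001]
contact_force: [2.3, -2.6, 2.9]
gripper_width: 0.197
grasp_force: 54.9
```

```bash
python3 - <<'E'
from h import *
o=bot.get_obs(); print(o["t"],np.round(o["q"],3),o["eef_pos"],o["tool_rot"],o["torque"],o["gripper_width"])
w,x,y,z=o["tool_rot"]; print(np.degrees(np.arctan2(2*y*y-1,2*x*y)))
E
```

```text
6.1 [-0.661  0.789  1.217  1.665 -0.777  1.252 -1.686] [ 0.64971862 -0.10671857  0.21542181] [-1.26788468e-04  9.13435615e-01 -4.06981567e-01  1.16855209e-03] [-0.48607788 -0.52600592  0.08987983] 0.1967767483131979
-138.0307006040727
```

>>> carry_out([
  [0, 0, 0, 0, 0.2],
  [0, 0, 0, 0, 0.2],
  [0, 0, 0, 0, 0.2],
  [0, 0, -2, 0, 0.2],
  [0, 0, -4, -8, 0.2],
  [0, 0, -4, -8, 1],
  [0, 0, 0, -8, 1],
  [0, 0, 0, -8, 1],
])

```text
t: 6.9
eef_pos: [0.6492, -0.1063, 0.3157]
tool_rot: [-0.0, 0.99, -0.138, 0.001]
contact_force: [-0.1, -0.0, 0.0]
gripper_width: 1.003
grasp_force: 0.0
```

```bash
python3 - <<'E'
from h import *
t=imaging.read_camera("top")[:,:,::-1].copy(); s=imaging.read_camera("scene")[:,:,::-1].copy()
cv2.imwrite("pics/top1.png",t); cv2.imwrite("pics/scene1.png",s)
k=8; A=cv2.resize(t[215:275,310:360],None,fx=k,fy=k,interpolation=cv2.INTER_CUBIC)
for i in range(0,50,5): cv2.line(A,(i*k,0),(i*k,480),(0,255,255) if i%10==0 else (0,160,160),1)
for i in range(0,60,5): cv2.line(A,(0,i*k),(400,i*k),(0,255,255) if i%10==0 else (0,160,160),1)
B=cv2.resize(s[200:260,250:316],(396,360),interpolation=cv2.INTER_CUBIC); B=np.vstack([B,np.zeros((120,396,3),np.uint8)])
cv2.imwrite("pics/crop3.png",np.hstack([A,B]))
print(np.round(bot.get_obs()["q"],2))
E
```

```text
[-0.65  0.63  1.16  1.55 -0.59  1.36 -1.28]
```

View pics/crop3.png

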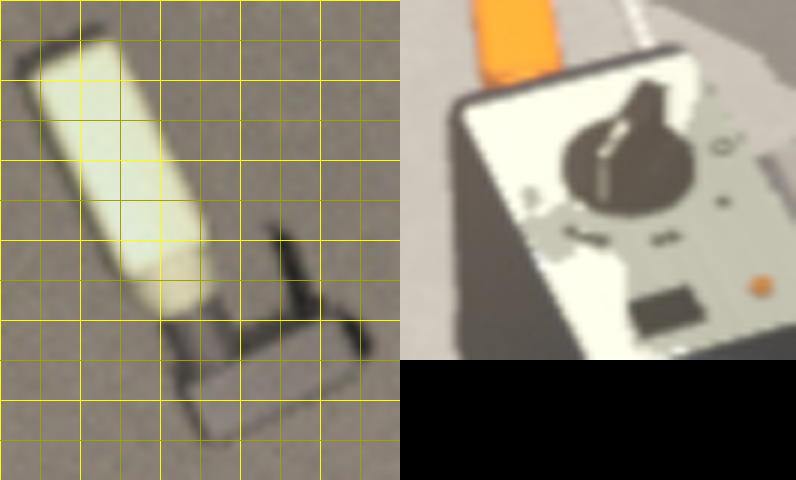

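Right panel: the knob's white line points at the three-dot mark, so the selector is set. Left panel: the bottle's top-face corners are at crop (35,75), (110,40), (205,240) and (130,275). The trigger is on the right side and the head at the lower right.

```bash
python3 - <<'E'
from h import *
px=lambda X,Y:(310+X/8,215+Y/8)
c=[onz("top",px(*p),.056) for p in [(35,75),(110,40),(205,240),(130,275)]]
C=np.mean(c,0); d=(c[2]+c[3]-c[0]-c[1])[:2]; d/=np.linalg.norm(d); y=np.array([-d[1],d[0]])
print("centre",C,"ang",np.degrees(np.arctan2(d[1],d[0])),"sizes",np.linalg.norm(c[0]-c[1]),np.linalg.norm(c[2]-c[1]))
O=C[:2]+.0275*d; print("origin",O)
S=lambda X,Y:(O+X*d+Y*y)
for X,Y in [(.119,-.022),(.119,.064),(.085,.064)]:
    w=S(X,Y); u=P("top",[[w[0],w[1],.042]])[0]; print("head corner crop px",((u-[310,215])*8).round())
for X in(0,.02,.03): print(X,S(X,0))
print("rail",onz("top",(134.9,217.1),.21),onz("top",(267.1,224),.21))
o=bot.get_obs();w,x,yy,z=o["tool_rot"]; print(np.degrees(np.arctan2(2*yy*yy-1,2*x*yy)),o["eef_pos"])
E
```

```text
centre [ 0.43183324 -0.27016803  0.056     ] ang -154.21862189228403 sizes 0.04072008433117975 0.10765185957097527
origin [ 0.40707058 -0.28212884]
head corner crop px [205. 450.]
head corner crop px [363. 375.]
head corner crop px [333. 311.]
0 [ 0.40707058 -0.28212884]
0.02 [ 0.38906138 -0.29082761]
0.03 [ 0.38005678 -0.29517699]
rail [0.47790067 0.4192512  0.21      ] [ 0.46032401 -0.0468501   0.21      ]
-106.08688182982395 [ 0.64878587 -0.10594754  0.31471303]
```

>>> carry_out([
  [0, 0, 0, -8.4, 1],
  [0, 0, 0, -8.4, 1],
  [0, 0, 0, -8.4, 1],
  [0, 0, 0, -8.4, 1],
  [0, 0, 0, -8.3, 1],
  [0, 0, 0, 0, 1],
])

```text
t: 7.6
eef_pos: [0.6486, -0.1061, 0.314]
tool_rot: [-0.001, 0.975, 0.222, -0.0]
contact_force: [-0.4, -1.1, 0.0]
gripper_width: 1.001
grasp_force: 0.0
```

>>> carry_out([
  [-4.45, 0.76, 0, 0, 1],
  [-4.45, 0.76, 0, 0, 1],
  [-4.45, 0.76, 0, 0, 1],
  [-4.45, 0.76, 0, 0, 1],
  [-4.45, 0.76, 0, 0, 1],
  [-4.45, 0.76, 0, 0, 1],
  [-4.45, 0.76, 0, 0, 1],
  [0, 0, 4, 0, 1],
  [0, 0, 4, 0, 1],
  [0, 0, 4, 0, 1],
  [0, 0, 4, 0, 1],
  [0, 0, 0, 0, 1],
])

```text
t: 8.8
eef_pos: [0.3881, -0.2874, 0.1504]
tool_rot: [-0.003, 0.976, 0.219, -0.004]
contact_force: [-0.3, -0.3, 0.8]
gripper_width: 1.002
grasp_force: 0.0
```

```bash
cat >> h.py <<'E'
def st(tx=None,ty=None):
    o=bot.get_obs(); w,x,y,z=o["tool_rot"]; Y=np.array([2*x*y,2*y*y-1]); X=np.array([-Y[1],Y[0]])
    print("t",round(o["t"],1),"q",np.round(o["q"],2),"p",np.round(o["eef_pos"],4),"ang",round(np.degrees(np.arctan2(Y[1],Y[0])),1),"F",np.round(o["contact_force"],1),"M",np.round(o["torque"],2),"w",round(o["gripper_width"]*85,1))
    if tx is not None: D=np.array([tx,ty])-np.array(o["eef_pos"])[:2]; print("to go cm x,y",np.round(100*D@X,2),np.round(100*D@Y,2))
E
python3 -c "
from h import *
st(.3918,-.2895)"
```

```text
t 8.8 q [-0.27  0.41  0.98  2.12 -0.46  0.84 -0.14] p [ 0.3881 -0.2874  0.1504] ang -64.7 F [-0.3 -0.3  0.8] M [0.01 0.01 0.01] w 85.2
to go cm x,y 0.25 0.35
```

>>> carry_out([
  [0.25, 0.35, 4, 0.5, 1],
  [0, 0, 4, 0, 1],
  [0, 0, 3, 0, 1],
  [0, 0, 2, 0, 1],
  [0, 0, 0.8, 0, 1],
  [0, 0, 0, 0, -1],
  [0, 0, 0, 0, -1],
  [0, 0, 0, 0, -1],
  [0, 0, 0, 0, -1],
  [0, 0, 0, 0, -1],
  [0, 0, 0, 0, -1],
], force=20)

```text
t: 9.9
eef_pos: [0.3959, -0.2914, 0.0178]
tool_rot: [0.0, 0.976, 0.218, 0.001]
contact_force: [-1.8, 1.4, 6.1]
gripper_width: 0.588
grasp_force: 19.5
```

>>> carry_out([
  [0, 0, -0.5, 0, -1],
  [0, 0, -0.5, 0, -1],
  [0, 0, 0, 0, -1],
  [0, 0, 0, 0, -1],
])

```text
t: 10.3
eef_pos: [0.3954, -0.2913, 0.0266]
tool_rot: [0.0, 0.976, 0.218, 0.0]
contact_force: [0.0, -0.7, -2.6]
gripper_width: 0.59
grasp_force: 21.8
```

```bash
python3 -c "
from h import *
st(.3918,-.2895)"
```

```text
t 10.3 q [-0.05  0.61  0.71  2.17 -0.72  0.61  0.07] p [ 0.3954 -0.2913  0.0266] ang -64.8 F [ 0.  -0.7 -2.6] M [-0.    0.03  0.03] w 50.1
to go cm x,y -0.25 -0.32
```

>>> carry_out([
  [0.1, 0, -1, 0, -1],
  [0.2, 0, -1, 0, -1],
  [0.4, 0, -1, 0, -1],
  [0.5, 0, -1, 0, -1],
  [0, 0, 0, 0, -1],
  [0, 0, 0, 0, -1],
])

```text
t: 10.9
eef_pos: [0.4065, -0.2859, 0.0666]
tool_rot: [0.0, 0.976, 0.219, 0.0]
contact_force: [0.5, 0.4, -2.3]
gripper_width: 0.588
grasp_force: 21.9
```

```bash
python3 - <<'E'
from h import *
st()
t=imaging.read_camera("top")[:,:,::-1]; s=imaging.read_camera("scene")[:,:,::-1]
cv2.imwrite("pics/c4.png",np.hstack([cv2.resize(t[190:290,290:370],(400,500),interpolation=2),cv2.resize(s[150:270,160:256],(400,500),interpolation=2)]))
E
```

```text
t 10.9 q [-0.13  0.56  0.8   2.15 -0.65  0.69 -0.02] p [ 0.4065 -0.2859  0.0666] ang -64.7 F [ 0.5  0.4 -2.3] M [0.02 0.04 0.03] w 50.0
```

View pics/c4.png

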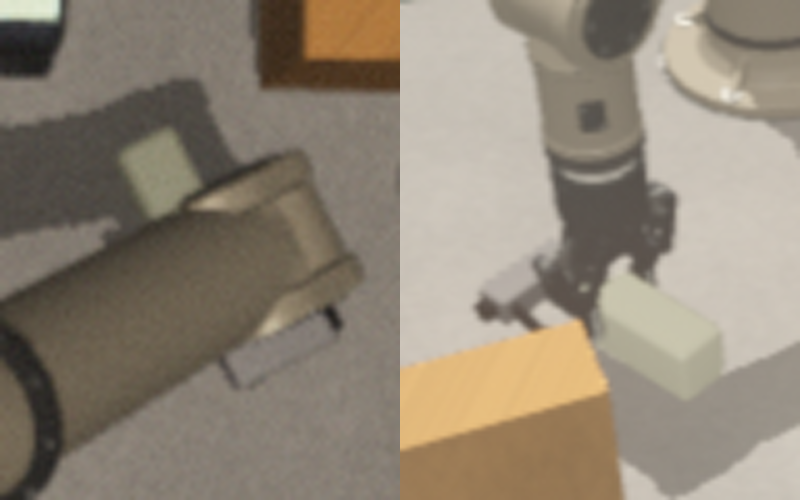

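The bottle is held rigidly and does not swing, so I'll use the rail end as a fulcrum to tilt it. First I'll set it down and regrip nearer its centre of mass.

>>> carry_out([
  [0, 0, 2, 0, -1],
  [0, 0, 2, 0, -1],
  [0, 0, 0.7, 0, -1],
  [0, 0, 0, 0, 0.6],
  [0, 0, 0, 0, 0.6],
  [1.2, 0, 0, 0, 0.6],
  [1.25, 0, 0, 0, 0.6],
  [0, 0, 0, 0, -1],
  [0, 0, 0, 0, -1],
  [0, 0, 0, 0, -1],
  [0, 0, 0, 0, -1],
  [0, 0, 0, 0, -1],
], force=30)

```text
t: 12.2
eef_pos: [0.4291, -0.2756, 0.0197]
tool_rot: [0.0, 0.976, 0.218, 0.001]
contact_force: [4.4, 3.5, 5.1]
gripper_width: 0.582
grasp_force: 31.3
```

>>> carry_out([
  [0, 0, -4, 0, -1],
  [0, 0, -4, 0, -1],
  [0, 0, -4, 0, -1],
  [0, 0, -4, 0, -1],
  [0, 0, -4, 0, -1],
  [0, 0, -4, 0, -1],
  [0, 0, -4, 0, -1],
  [0, 0, -3, 0, -1],
  [0, 0, 0, 0, -1],
])

```text
t: 13.1
eef_pos: [0.4284, -0.2776, 0.3318]
tool_rot: [0.001, 0.976, 0.217, 0.002]
contact_force: [0.6, -0.3, -2.4]
gripper_width: 0.584
grasp_force: 33.4
```

```bash
python3 -c "
from h import *
st()"
```

```text
t 13.1 q [-0.58  0.2   1.22  1.86 -0.2   1.21 -0.43] p [ 0.4284 -0.2776  0.3318] ang -64.9 F [ 0.6 -0.3 -2.4] M [-0.05 -0.02  0.01] w 49.6
```

>>> carry_out([
  [0, 0, 0, -7.84, -1],
  [0, 0, 0, -7.84, -1],
  [0, 0, 0, -7.84, -1],
  [0, 0, 0, -7.84, -1],
  [0, 0, 0, -7.84, -1],
  [0, 0, 0, -7.84, -1],
  [0, 0, 0, -7.84, -1],
  [0, 0, 0, -7.84, -1],
  [0, 0, 0, 0, -1],
])

```text
t: 14.0
eef_pos: [0.4265, -0.2756, 0.3273]
tool_rot: [-0.002, 0.72, 0.694, -0.001]
contact_force: [-0.2, 0.4, -2.6]
gripper_width: 0.584
grasp_force: 33.3
```

>>> carry_out([
  [2, 0.3, 0, 0, -1],
  [4, 0.3, 0, 0, -1],
  [4.7, 0.3, 0, 0, -1],
  [4.7, 0.3, 0, 0, -1],
  [4.7, 0.3, 0, 0, -1],
  [4.7, 0.3, 0, 0, -1],
  [4.7, 0, 0, 0, -1],
  [4.7, 0, 0, 0, -1],
  [4.7, 0, 0, 0, -1],
  [4.7, 0, 0, 0, -1],
  [4.7, 0, 0, 0, -1],
])

```text
t: 15.1
eef_pos: [0.4627, 0.2073, 0.3277]
tool_rot: [-0.0, 0.721, 0.692, -0.001]
contact_force: [0.8, 0.1, -2.7]
gripper_width: 0.586
grasp_force: 33.3
```

>>> carry_out([
  [4.7, 0, 0, 0, -1],
  [4.7, 0, 0, 0, -1],
  [4.7, 0.2, 0, 0, -1],
  [4.7, 0, 0, 0, -1],
  [4.7, 0, 0, 0, -1],
  [3, 0, 0, 0, -1],
  [0, 0, 0, 0, -1],
  [0, 0, 0, 0, -1],
])

```text
t: 15.9
eef_pos: [0.4748, 0.4706, 0.3268]
tool_rot: [0.001, 0.721, 0.693, -0.002]
contact_force: [0.0, -0.9, -3.1]
gripper_width: 0.584
grasp_force: 33.3
```

```bash
python3 -c "
from h import *
st(.4805,.4873)"
```

```text
t 15.9 q [-1.17  0.42  0.43  1.47 -0.18  1.29 -0.76] p [0.4748 0.4706 0.3268] ang -2.2 F [ 0.  -0.9 -3.1] M [-0.07 -0.03  0.  ] w 49.6
to go cm x,y 1.69 0.51
```

>>> carry_out([
  [1.7, 0.5, 2, 0, -1],
  [0, 0, 4, 0, -1],
  [0, 0, 3, 0, -1],
  [0, 0, 1, 0, -1],
  [0, 0, 0, 0, -1],
])

```text
t: 16.4
eef_pos: [0.4807, 0.4857, 0.2278]
tool_rot: [0.0, 0.721, 0.693, -0.002]
contact_force: [-0.7, 0.1, -1.9]
gripper_width: 0.585
grasp_force: 33.3
```

>>> carry_out([
  [0, 0, 0.5, 0, -1],
  [0, 0, 0.5, 0, -1],
  [0, 0, 0.3, 0, -1],
  [0, 0, 0, 0, -1],
])

```text
t: 16.8
eef_pos: [0.4826, 0.4893, 0.2186]
tool_rot: [0.0, 0.72, 0.694, 0.003]
contact_force: [4.9, 3.1, 4.2]
gripper_width: 0.587
grasp_force: 30.5
```

```bash
python3 -c "
from h import *
st(.4805,.4873)"
```

```text
t 16.8 q [-1.16  0.53  0.4   1.56 -0.22  1.09 -0.74] p [0.4826 0.4893 0.2186] ang -2.0 F [4.9 3.1 4.2] M [ 0.35 -0.87  0.27] w 49.9
to go cm x,y -0.21 -0.2
```

>>> carry_out([
  [0, 0, 0.4, 0, -1],
  [0, 0, 0.4, 0, -1],
  [0, 0, 0.4, 0, -1],
  [0, 0, 0, 0, -1],
])

```text
t: 17.2
eef_pos: [0.4824, 0.4918, 0.2069]
tool_rot: [-0.001, 0.719, 0.695, 0.005]
contact_force: [5.7, 8.8, 2.9]
gripper_width: 0.585
grasp_force: 31.8
```

```bash
python3 - <<'E'
from h import *
st(.4805,.4873)
t=imaging.read_camera("top")[:,:,::-1]; s=imaging.read_camera("scene")[:,:,::-1]
cv2.imwrite("pics/c5.png",np.hstack([cv2.resize(t[160:260,90:170],(400,500),interpolation=2),cv2.resize(s[90:210,365:461],(400,500),interpolation=2)]))
E
```

```text
t 17.2 q [-1.15  0.54  0.39  1.57 -0.23  1.07 -0.73] p [0.4824 0.4918 0.2069] ang -1.9 F [5.7 8.8 2.9] M [ 1.51 -1.1   0.35] w 49.8
to go cm x,y -0.46 -0.17
```

View pics/c5.png

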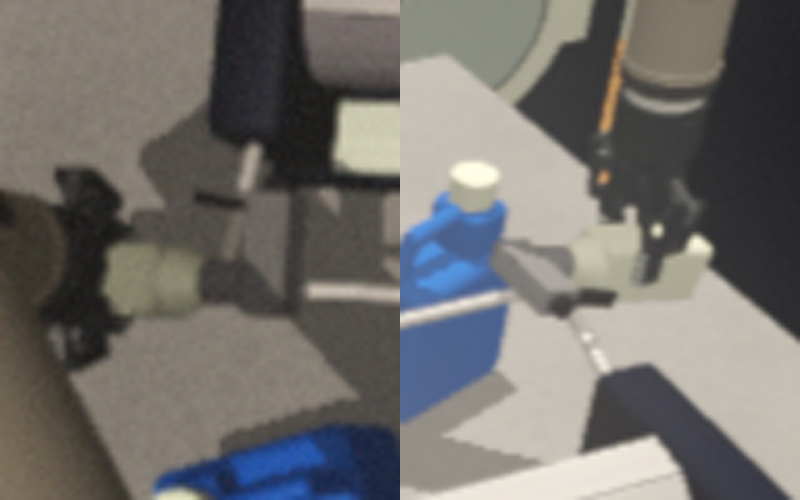

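>>> carry_out([
  [-0.1, 0, 0.5, 0, -1],
  [-0.1, 0, 0.5, 0, -1],
  [-0.1, 0, 0.5, 0, -1],
  [-0.1, 0, 0.5, 0, -1],
  [-0.1, 0, 0.3, 0, -1],
  [0, 0, 0, 0, -1],
])

```text
t: 17.9
eef_pos: [0.4822, 0.49, 0.1845]
tool_rot: [-0.002, 0.718, 0.696, 0.007]
contact_force: [7.8, 15.5, 1.6]
gripper_width: 0.579
grasp_force: 34.5
```

```bash
python3 - <<'E'
from h import *
st(.4805,.4873)
t=imaging.read_camera("top")[:,:,::-1]; s=imaging.read_camera("scene")[:,:,::-1]
cv2.imwrite("pics/t6.png",t); cv2.imwrite("pics/s6.png",s)
E
```

```text
t 17.9 q [-1.15  0.56  0.39  1.6  -0.24  1.02 -0.72] p [0.4822 0.49   0.1845] ang -1.8 F [ 7.8 15.5  1.6] M [ 2.79 -1.41  0.49] w 49.2
to go cm x,y -0.28 -0.16
```

>>> carry_out([
  [0.3, 0, -1, 0, -1],
  [0, 0, -2, 0, -1],
  [0, 0, -3, 0, -1],
  [0, 0, -2, 0, -1],
  [0, 0, 0, 0, -1],
  [0, 0, 0, 0, -1],
])

```text
t: 18.6
eef_pos: [0.4801, 0.4852, 0.2604]
tool_rot: [-0.0, 0.72, 0.694, -0.001]
contact_force: [-0.6, -0.1, -4.0]
gripper_width: 0.581
grasp_force: 33.7
```

```bash
python3 - <<'E'
from h import *
st(.4805,.4873)
t=imaging.read_camera("top")[:,:,::-1]; s=imaging.read_camera("scene")[:,:,::-1]
cv2.imwrite("pics/t7.png",t); cv2.imwrite("pics/s7.png",s)
k=6
A=cv2.resize(t[180:260,100:165],None,fx=k,fy=k,interpolation=2);B=cv2.resize(s[80:160,375:440],None,fx=k,fy=k,interpolation=2)
for I in(A,B):
    for i in range(0,80,10): cv2.line(I,(0,i*k),(390,i*k),(0,200,200),1); cv2.line(I,(i*k,0),(i*k,480),(0,200,200),1)
cv2.imwrite("pics/c7.png",np.hstack([A,B]))
E
```

```text
t 18.6 q [-1.16  0.49  0.41  1.52 -0.21  1.17 -0.75] p [0.4801 0.4852 0.2604] ang -2.1 F [-0.6 -0.1 -4. ] M [ 0.02 -0.02  0.01] w 49.4
to go cm x,y 0.21 0.04
```

View pics/c7.png

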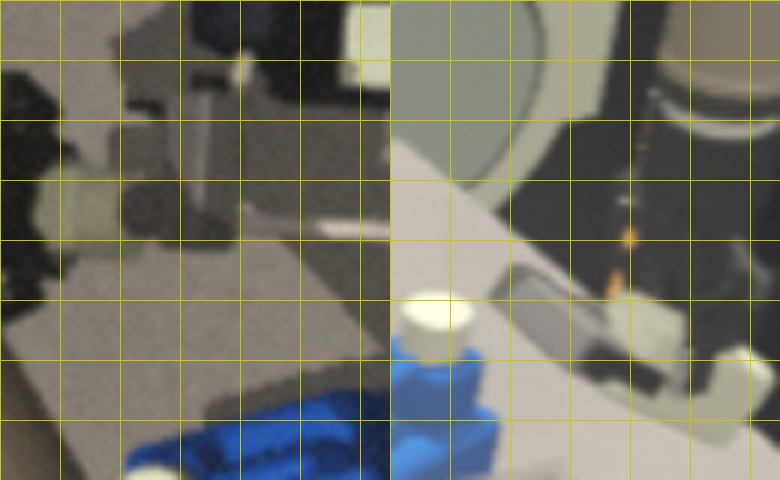

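The sprayer is now tilted head-up. In the scene crop the head's far-end corners are at about (495,290) and (520,263). From those I'll compute the tilt.

```bash
python3 - <<'E'
from h import *
G=np.array(bot.get_obs()["eef_pos"])+[0,0,.010]
e=np.array([-.0377,-.9993,0]); f=np.array([.9993,-.0377,0])
def iu(uv,ys):
    o,d=ray("scene",uv); p=o+d*((G+ys*f-o)@f)/(d@f); r=p-G; return np.round([r@e*1e3,r[2]*1e3],1)
px=lambda X,Y:(375+(X-390)/6,80+Y/6)
print("A",iu(px(495,290),-.022),"B",iu(px(520,263),-.022))
for th in (20,25,30,35,40,45):
    s,c=np.sin(np.radians(th)),np.cos(np.radians(th)); r=lambda x,z:np.round([(x+10)*c-z*s,(x+10)*s+z*c],0)
    print(th,r(119,-14),r(119,14), "trigger tip",r(42,8),r(42,-8),"head corner",r(85,-14))
E
```

```text
A [108.5  59.3] B [94.7 74.1]
20 [126.  31.] [116.  57.] trigger tip [46. 25.] [52. 10.] head corner [94. 19.]
25 [123.  42.] [111.  67.] trigger tip [44. 29.] [51. 15.] head corner [92. 27.]
30 [119.  52.] [105.  77.] trigger tip [41. 33.] [49. 19.] head corner [89. 35.]
35 [114.  63.] [98. 85.] trigger tip [38. 36.] [47. 23.] head corner [86. 43.]
40 [108.  72.] [90. 94.] trigger tip [35. 40.] [45. 27.] head corner [82. 50.]
45 [101.  81.] [ 81. 101.] trigger tip [31. 42.] [42. 31.] head corner [77. 57.]
```

>>> carry_out([
  [-2, -2, 0, 0, -1],
  [-1.9, -1.9, 0, 0, -1],
  [0, 0, 0, 0, -1],
  [0, 0, 0, 0, -1],
], force=40)

```text
t: 19.1
eef_pos: [0.4397, 0.4479, 0.2604]
tool_rot: [-0.0, 0.72, 0.694, -0.001]
contact_force: [-0.4, 0.5, -1.6]
gripper_width: 0.581
grasp_force: 43.8
```

```bash
python3 -c "
from h import *
st(.4419,.4467)"
```

```text
t 19.1 q [-1.21  0.39  0.42  1.66 -0.17  1.12 -0.78] p [0.4397 0.4479 0.2604] ang -2.1 F [-0.4  0.5 -1.6] M [ 0.09 -0.03 -0.02] w 49.4
to go cm x,y -0.11 0.23
```

>>> carry_out([
  [-0.1, 0.2, 2, 0, -1],
  [0, 0, 2, 0, -1],
  [0, 0, 2, 0, -1],
  [0, 0, 0, 0, -1],
])

```text
t: 19.5
eef_pos: [0.4411, 0.4463, 0.1977]
tool_rot: [0.001, 0.72, 0.694, -0.003]
contact_force: [-1.1, 0.6, -2.8]
gripper_width: 0.58
grasp_force: 43.7
```

>>> carry_out([
  [0, 0, 0.7, 0, -1],
  [0, 0, 0.7, 0, -1],
  [0, 0, 0.6, 0, -1],
  [0, 0, 0.6, 0, -1],
  [0, 0, 0, 0, -1],
])

```text
t: 20.0
eef_pos: [0.4419, 0.4469, 0.1745]
tool_rot: [0.0, 0.72, 0.694, -0.001]
contact_force: [-0.1, -0.6, -2.5]
gripper_width: 0.585
grasp_force: 43.7
```

```bash
python3 -c "
from h import *
st(.4419,.4467)"
```

```text
t 20.0 q [-1.18  0.48  0.39  1.75 -0.22  0.96 -0.74] p [0.4419 0.4469 0.1745] ang -2.1 F [-0.1 -0.6 -2.5] M [ 0.01  0.01 -0.08] w 49.7
to go cm x,y -0.02 0.0
```

>>> carry_out([
  [0, 0, 0.4, 0, -1],
  [0, 0, 0.4, 0, -1],
  [0, 0, 0.4, 0, -1],
  [0, 0, 0, 0, -1],
])

```text
t: 20.4
eef_pos: [0.4425, 0.4472, 0.1633]
tool_rot: [0.0, 0.72, 0.694, 0.0]
contact_force: [0.7, -1.4, 0.2]
gripper_width: 0.584
grasp_force: 43.8
```

```bash
python3 - <<'E'
from h import *
st(.4419,.4467)
t=imaging.read_camera("top")[:,:,::-1]; s=imaging.read_camera("scene")[:,:,::-1]
k=6
A=cv2.resize(t[180:260,100:165],None,fx=k,fy=k,interpolation=2);B=cv2.resize(s[105:185,375:440],None,fx=k,fy=k,interpolation=2)
cv2.imwrite("pics/c8.png",np.clip(np.hstack([A,B])*1.4,0,255))
E
```

```text
t 20.4 q [-1.17  0.49  0.39  1.76 -0.22  0.94 -0.73] p [0.4425 0.4472 0.1633] ang -2.1 F [ 0.7 -1.4  0.2] M [-0.25 -0.1   0.02] w 49.6
to go cm x,y -0.05 -0.06[ WARN:0@2.471] global loadsave.cpp:1063 imwrite_ Unsupported depth image for selected encoder is fallbacked to CV_8U.
```

View pics/c8.png

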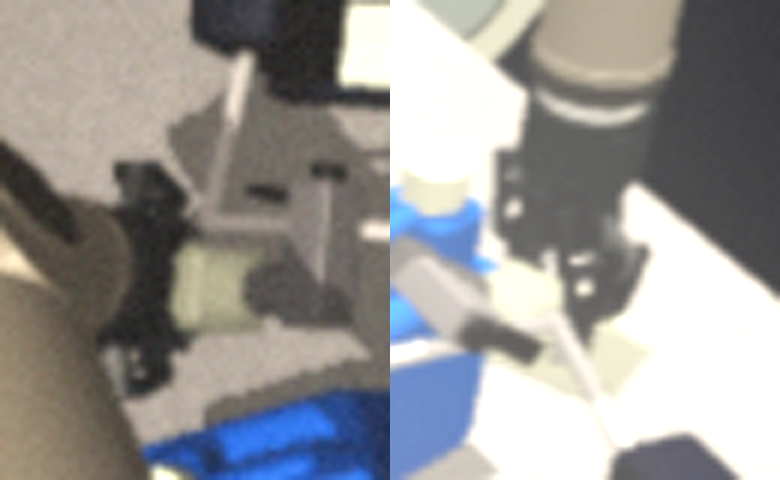

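The rail (top crop row ~215) runs between the neck and the black trigger, under the head. Next I'll lower a little more to increase the tilt, then ease the grip open slightly.

>>> carry_out([
  [-0.1, 0, 0.3, 0, -1],
  [-0.1, 0, 0.3, 0, -1],
  [-0.1, 0, 0.3, 0, -1],
  [-0.1, 0, 0.3, 0, -1],
  [0, 0, 0, 0, -1],
], force=25)

```text
t: 21.0
eef_pos: [0.4426, 0.4433, 0.1513]
tool_rot: [0.0, 0.72, 0.694, 0.0]
contact_force: [2.0, 0.1, 2.9]
gripper_width: 0.583
grasp_force: 41.9
```

>>> carry_out([
  [0, 0, 0, 0, 0.24],
  [0, 0, 0, 0, 0.24],
  [0, 0, 0, 0, 0.24],
  [0, 0, 0, 0, 0.24],
  [0, 0, 0, 0, 0.24],
  [0, 0, 0, 0, 0.24],
  [0, 0, 0, 0, 0.24],
  [0, 0, 0, 0, 0.24],
])

```text
t: 21.8
eef_pos: [0.4422, 0.4433, 0.1514]
tool_rot: [-0.0, 0.72, 0.694, 0.0]
contact_force: [0.1, -1.0, -0.2]
gripper_width: 0.62
grasp_force: 0.0
```

```bash
python3 - <<'E'
from h import *
st()
t=imaging.read_camera("top")[:,:,::-1]; s=imaging.read_camera("scene")[:,:,::-1]
cv2.imwrite("pics/t9.png",t); cv2.imwrite("pics/s9.png",s)
def wh(s):
    h=cv2.cvtColor(s,cv2.COLOR_BGR2HSV); m=((h[...,0]>20)&(h[...,0]<40)&(h[...,1]>25)&(s.max(2)>110)).astype(np.uint8)
    n,l,st_,c=cv2.connectedComponentsWithStats(m); return [(st_[i].tolist(),c[i].round(1).tolist()) for i in range(1,n) if st_[i][4]>25 and 330<c[i][0]<460 and 90<c[i][1]<230]
print(wh(cv2.imread("pics/s7.png")));print(wh(s))
E
```

```text
t 21.8 q [-1.17  0.5   0.38  1.77 -0.23  0.91 -0.72] p [0.4422 0.4433 0.1514] ang -2.1 F [ 0.1 -1.  -0.2] M [-0.02 -0.02 -0.04] w 52.7
[([377, 129, 12, 11, 99], [382.5, 133.6]), ([410, 128, 29, 27, 353], [423.5, 141.6])]
[([388, 73, 14, 42, 148], [395.1, 101.0]), ([377, 129, 12, 11, 74], [382.6, 134.6]), ([378, 164, 20, 36, 558], [387.7, 182.6])]
```

>>> carry_out([
  [1, 0, 0, 0, 0.24],
  [3, 0, 0, 0, 0.24],
  [4, 0, 0, 0, 0.5],
  [2, 0, -3, 0, 1],
  [0, 0, -5, 0, 1],
  [0, 0, -5, 0, 1],
  [0, 0, -4, 0, 1],
  [0, 0, 0, 0, 1],
  [0, 0, 0, 0, 1],
  [0, 0, 0, 0, 1],
])

```text
t: 22.9
eef_pos: [0.4449, 0.5432, 0.3197]
tool_rot: [0.0, 0.72, 0.694, -0.001]
contact_force: [0.7, 0.9, -0.3]
gripper_width: 1.003
grasp_force: 0.0
```

```bash
python3 - <<'E'
from h import *
st()
t=imaging.read_camera("top")[:,:,::-1]; s=imaging.read_camera("scene")[:,:,::-1]
cv2.imwrite("pics/t10.png",t); cv2.imwrite("pics/s10.png",s)
A=cv2.resize(t[170:260,110:180],(390,500),interpolation=2);B=cv2.resize(s[130:230,350:428],(390,500),interpolation=2)
cv2.imwrite("pics/c10.png",np.hstack([A,B]))
E
```

```text
t 22.9 q [-1.25  0.49  0.42  1.39 -0.2   1.31 -0.85] p [0.4449 0.5432 0.3197] ang -2.0 F [ 0.7  0.9 -0.3] M [ 0.05  0.02 -0.04] w 85.3
```

View pics/c10.png

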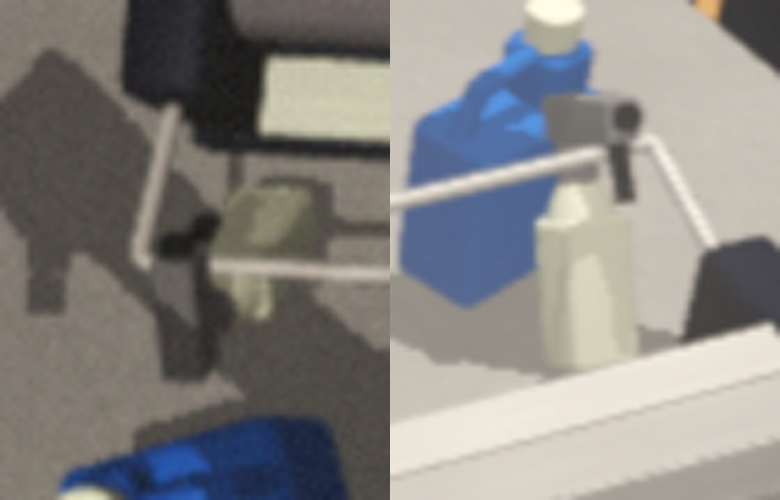

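The sprayer hangs on the rail just inside the left corner, with its trigger on the ironer side and clear of the bracket. I'll let it settle, move the arm off, and check stillness numerically.

>>> carry_out([
  [3, 0, -2, 0, 1],
  [3, 0, 0, 0, 1],
  [0, 0, 0, 0, 1],
  [0, 0, 0, 0, 1],
  [0, 0, 0, 0, 1],
  [0, 0, 0, 0, 1],
  [0, 0, 0, 0, 1],
  [0, 0, 0, 0, 1],
  [0, 0, 0, 0, 1],
  [0, 0, 0, 0, 1],
  [0, 0, 0, 0, 1],
  [0, 0, 0, 0, 1],
])

```text
t: 24.2
eef_pos: [0.4479, 0.6031, 0.3413]
tool_rot: [-0.0, 0.72, 0.694, 0.0]
contact_force: [-0.3, -0.8, -0.8]
gripper_width: 1.003
grasp_force: 0.0
```

```bash
python3 - <<'E'
from h import *
def m(n,box):
    s=imaging.read_camera(n)[:,:,::-1].copy(); x0,x1,y0,y1=box; c=s[y0:y1,x0:x1].astype(int); return s,c
prev=None
for i in range(8):
    s,c=m("scene",(370,405,140,210)); g=c.max(2)
    w=(c.min(2)>135)&(c[...,2]-c[...,0]>12)&(c[...,2]-c[...,0]<70)
    d=0 if prev is None else np.abs(c-prev).mean(); prev=c
    print(np.argwhere(w).mean(0).round(2),w.sum(),round(float(d),2))
t=imaging.read_camera("top")[:,:,::-1]; cv2.imwrite("pics/t11.png",t)
a=cv2.imread("pics/t10.png")
# dark trigger and bracket columns on rows crossing the trigger
for r in range(206,220,2): print(r,t[r,130:155].max(1).tolist())
E
```

```text
[42.56 20.74] 1494 0.0
[42.48 20.71] 1499 0.44
[42.55 20.68] 1505 0.41
[42.5  20.79] 1494 0.35
[42.53 20.72] 1501 0.37
[42.42 20.74] 1501 0.32
[42.51 20.76] 1496 0.31
[42.47 20.74] 1497 0.32
206 [81, 81, 80, 84, 93, 130, 165, 160, 131, 123, 133, 132, 135, 135, 137, 137, 132, 134, 133, 122, 92, 87, 92, 104, 123]
208 [78, 80, 81, 87, 110, 154, 167, 144, 108, 120, 130, 133, 135, 133, 129, 118, 117, 115, 116, 113, 95, 101, 105, 106, 105]
210 [82, 81, 79, 87, 121, 167, 157, 126, 84, 81, 92, 114, 114, 111, 94, 53, 36, 36, 42, 65, 93, 101, 107, 104, 104]
212 [80, 83, 85, 107, 153, 169, 146, 102, 74, 47, 36, 34, 37, 36, 37, 31, 39, 38, 59, 89, 102, 103, 106, 103, 101]
214 [82, 84, 82, 118, 163, 164, 126, 82, 73, 47, 37, 42, 45, 39, 44, 50, 58, 67, 92, 104, 106, 104, 105, 103, 105]
216 [80, 83, 96, 140, 181, 182, 169, 135, 104, 98, 98, 94, 90, 87, 75, 57, 55, 74, 116, 141, 140, 138, 136, 131, 134]
218 [78, 80, 82, 100, 126, 145, 138, 112, 106, 108, 107, 106, 107, 105, 88, 62, 50, 75, 126, 171, 178, 181, 189, 190, 192]
```

```bash
python3 -c "
from h import *
print(bot.hand_in())"
```

```text
the job is handed in; nothing more can be done
None
```

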